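# Clamp an offcut in the bench thickness gauge and turn its ratchet until it slips

## Task

Lay the longest of the three wooden offcuts gently and flat on the thickness gauge's table, lengthwise, with its inner end under the spindle, and let go. Then turn the ratchet knob on top clockwise, never the barrel below it, until the spindle clamps the wood and you feel the ratchet slip; once it has clearly slipped stop, before it has slipped a quarter turn, and leave the wood clamped. Do not disturb the other things on the bench.

Things in the scene. Friction and masses are not known exactly. Their poses are not given: they have to be found in the camera images.
- gauge: grey C-frame bench thickness gauge, fixed. Origin on the worktop under the vertical spindle axis; z up, x towards its column (the open throat faces -x, to the robot). Base 150 x 80 x 12 mm. Steel table top at z = 34 mm, 40 mm wide, x = -52 to +15 mm. Column x = 49 to 75 mm. Overhead arm z = 78 to 96 mm, ending in a round collar of 17 mm radius; on it the barrel, then the ratchet knob
- table: the gauge's flat steel table, fixed to it, on which the wood lies: 40 mm wide, 10 mm thick; origin on its top face on the spindle axis, 34 mm above the worktop; it reaches 52 mm out (-x) and 15 mm in (+x). The steel spindle, 13 mm across, hangs over it on the axis; its flat end starts 57 to 62 mm above the worktop (unmeasured) and slides down without turning
- knob_top (a point): fixed point on the gauge's axis, 159 mm above the worktop: centre of the top of the ratchet knob, a knurled dark steel cylinder 20 mm in diameter, 36 mm tall (from 123 mm up). Under it the aluminium barrel, 29 mm in diameter, 98 to 122 mm up, drives the spindle down 24 mm a clockwise turn (3.8 mm a rad), with no slip: not to be turned by hand. Both stay at their height and where they are left
- ratchet (a joint): rad the ratchet knob has slipped clockwise (from above) against the barrel; 0 at the start. The knob first carries the barrel along against 0.085 N m of drag; once the spindle clamps (about 18 N on the wood, 0.1 to 0.4 rad after first touch) the ratchet slips smoothly at 0.155 N m and this value grows as the knob turns on. It slips either way round. The screw holds the clamping force after release
- offcut_1: the longest offcut: brown bandsawn maple block 45 x 100 x 19 mm (x, y, z), 40 to 80 g, lying flat; origin at the centre of its underside, its length along y. It shall be gauged. Hold it across the 45 mm near its outer end (about 68 mm from the spindle axis), so that the gripper clears the gauge's arm
- offcut_2: short thick pale offcut 34 x 70 x 30 mm (x, y, z), origin at the centre of its underside; bystander
- offcut_4: short thin pale offcut 40 x 75 x 16 mm (x, y, z), origin at the centre of its underside; bystander
- screwdriver_1: screwdriver with a black handle, 127 mm long, lying loose; bystander
- drill_battery: black cordless-tool battery 71 x 108 x 58 mm, loose; bystander
- tape_measure: yellow tape measure 44 x 81 x 68 mm, loose; bystander
- sanding_block: brown sanding block 62 x 107 x 29 mm, loose; bystander
Mind the look-alikes: they are no part of the job. Leave any yellow look-alike of the offcut_1 alone.

How it is judged:
By the outcome, as a careful person would: the job done as asked, in the order asked, and still so for the second after the job is handed in, with the robot touching nothing.
It also fails if it takes over 70 s, if anything falls off the work surface, if the arm or the gripper's body presses on something with over 40 N, if the wrist force passes 120 N, or if a joint passes its speed limit or range.

## Robot

A 7-joint arm with a two-finger parallel gripper is mounted at the origin on a cart in front of the work surface, level with it; the furniture and walls round the work are solid. World frame = base frame: x ahead of the robot, y to its left, z up, the work surface at z = 0. Lengths are in m, angles in rad, forces in N, time in s.
With the tool pointing down it reaches from about 0.4 to 0.85 m from the base axis. Payload 10.4 kg.
Tool frame: the origin (TCP) lies on the centre line of the jaws, within the pads' length; the fingertips stand 11 mm ahead of it and the grasp point (between the pads) lies 8 mm behind it (tip_reach is the distance from the TCP to the fingertips, in m); z points along the fingers, y is the line along which they close (so a half turn about z gives the same grasp; the last joint's range is limited). The gripper opens to 85 mm and grips with 20 to 120 N. Pads are 22 mm wide; open, the fingers measure 114 mm over their backs; the gripper's body (76 mm by 85 mm) begins 54 mm behind the grasp point. The pads swing forward as they close: fully open they stand 13 mm farther back than shut.
Start: joints at [1.201, 0.332, -0.065, 1.46, 0.022, 1.35, -0.088], TCP at [0.212, -0.588, 0.242] pointing down, gripper open.
Joint ranges: [-2.6, 2.6], [-0.5, 2.12], [-1.47, 1.34], [0.16, 2.42], [-1.27, 4.41], [0.06, 2.06], [-2.6, 2.6]. Speed limits (rad/s): [2.22, 2.22, 2.79, 2.79, 3.14, 3.14, 3.14].

## Interface

Orientations are given as a unit quaternion [x, y, z, w].
In Python, from workcell import get_obs, camera, hand_in, tip_reach gives the robot as it stands. The module is installed in compiled form; this text tells all that it offers.
- The arm moves only by the tool move_arm, never from a script. Its argument "plan" is a list of rows, each an object with "delta_pos": the shift along the tool's x, y, z in a scale on which 1.0 is 0.75 m, a list of three; "turn": the turn, a rotation vector about the tool's x, y, z in normalised numbers (1 is pi/2 rad), a list of three; "fingers": the closure, from 0 (fully open) to 1 (shut). A call has 1 to 12 rows; each row is the pose to reach, as a shift and turn from the pose commanded when the call began, along the tool's axes at that moment; what a row does not reach only later rows make up. A row lasts 1/8 s, in which the tool goes at most 62.5 mm and 10.7 degrees, less where a joint would pass 70% of its speed; a pose out of reach is approached as far as the arm can. A shift or turn number past 1, either way, is cut back to 1. A call with a gripper value outside its range is refused whole. The fingers move at their own pace and stop on an object; "force" is the grip in N (left out, the last holds). Time passes only in rows, so rows that repeat a pose let the fingers close. It gives the time, the measured TCP pose, the force, the opening and the grip force at its end, in the units of the state.
- get_obs(): the state, without advancing time (a new reading comes with each control period).
- camera(name): name is "scene" or "top" or "wrist"; returns a dict with "color" (384x512x3 uint8, red, green, blue), "range_z" (384x512 float32, m along the optical axis (not along the pixel's ray), 0 where there is no reading), "fx", "fy", "cx", "cy" (pixels), "k1" (the pictures are not rectified: a ray, as slopes to the right and down, at radius r is drawn at 1 + k1 r^2 times it, then the intrinsics apply), "R" (3x3) and "t" (3): a world point X has camera coordinates R X + t; the wrist camera has in their place "tool_from_camera" (4x4, takes a point from camera to tool coordinates, whose origin is the TCP and whose axes are the flange's). Camera axes: x right, y down, z forward; pixel columns grow to the right and rows downward; lengths in m; the calibration is good to about 2 mm. A picture is of the moment at which its call begins: read the wrist's pose just before it.
- hand_in(): hands the job in; it is judged then, once.
The state is a dict: "clock": time; "joint_pos": joint angles; "joint_velocities": joint speeds; "tau": joint torques, N m; "position": TCP position; "ee_rot": TCP orientation; "ft_force": force on the tool from outside, world axes, zero at the start; "torque": the same for the moment, N m; "grip_width": opening from 0.0 (shut) to 1.0 (fully open); "grasp_force": force on a finger pad.
Only numpy, scipy, OpenCV 4.12 (cv2) and the standard library are available. Lean on these libraries where they do the work, as an engineer would, in place of code of your own. Each camera call takes 0.05 s, during which the arm holds its last target. There are 200 camera calls.

## Working session

There is one attempt and no reset: what is moved stays moved. The work goes in short steps, Python scripts to look and compute and a tool call to move; the robot and the scene stay as the last step left them, time stands still between calls to the robot, and variables do not carry over. Pictures are saved under pics/ and viewed, at most 10 in all, crops included, and the job is handed in when it is done.

Besides the shell and the picture viewer there is one more tool, called after "Call:" by a JSON object that holds its "op" and its "data", one argument or row to a line. move_arm: Moves the arm, as the interface text tells. Its arguments: {"type":"object","properties":{"plan":{"type":"array","items":{"type":"object","properties":{"delta_pos":{"type":"array","items":{"type":"number"}},"turn":{"type":"array","items":{"type":"number"}},"fingers":{"type":"number"}}}},"force":{"type":"number"}},"required":["plan"]}

```bash
mkdir -p pics; cat > h.py <<'E'
import numpy as np, cv2
from scipy.spatial.transform import Rotation as Rn
from workcell import get_obs, camera, hand_in, tip_reach
def save(n,img,s=1):
    cv2.imwrite('pics/'+n,cv2.resize(img[:,:,::-1],None,fx=s,fy=s,interpolation=cv2.INTER_CUBIC))
def cloud(name):
    o=get_obs(); c=camera(name); z=c['range_z']; H,W=z.shape
    K=np.array([[c['fx'],0,c['cx']],[0,c['fy'],c['cy']],[0,0,1.]])
    u,v=np.meshgrid(np.arange(W),np.arange(H))
    p=np.stack([u,v],-1).reshape(-1,1,2).astype(np.float64)
    n=cv2.undistortPoints(p,K,np.array([c['k1'],0,0,0.])).reshape(H,W,2)
    P=np.dstack([n*z[...,None],z])
    if name=='wrist':
        T=c['tool_from_camera']; P=P@T[:3,:3].T+T[:3,3]
        P=P@Rn.from_quat(o['ee_rot']).as_matrix().T+np.array(o['position'])
    else: P=(P-c['t'])@c['R']
    P[z==0]=np.nan
    return c,P
E
python3 - <<'E'
from h import *
print(get_obs(),tip_reach)
for n in('scene','top'):
    c,P=cloud(n); save(n+'0.png',c['color'],1.5); np.savez(n+'0.npz',P=P,c=c['color'])
E
```

```text
{'clock': 0.0, 'joint_pos': array([ 1.20139102,  0.33286422, -0.06472681,  1.46095206,  0.02159511,
        1.34990863, -0.08850011]), 'joint_velocities': array([ 0.0007743 , -0.0015256 ,  0.00052917, -0.0010339 ,  0.00026031,
       -0.0005185 , -0.00049733]), 'tau': array([-1.09022028e-03, -6.25443578e+01,  4.85114101e-02, -3.91606092e+01,
        1.62664888e-02,  9.79060162e-03, -1.97012122e-05]), 'position': array([ 0.21232068, -0.58743891,  0.24151564]), 'ee_rot': array([ 9.84999225e-01,  1.72557270e-01, -1.50596168e-04, -7.02428757e-04]), 'ft_force': array([ 0.67730567,  0.44359337, -0.54023478]), 'torque': array([-0.02595111, -0.01134692,  0.0333595 ]), 'grasp_force': 0.0, 'grip_width': 1.0003801539565538} 0.011
```

View pics/scene0.png

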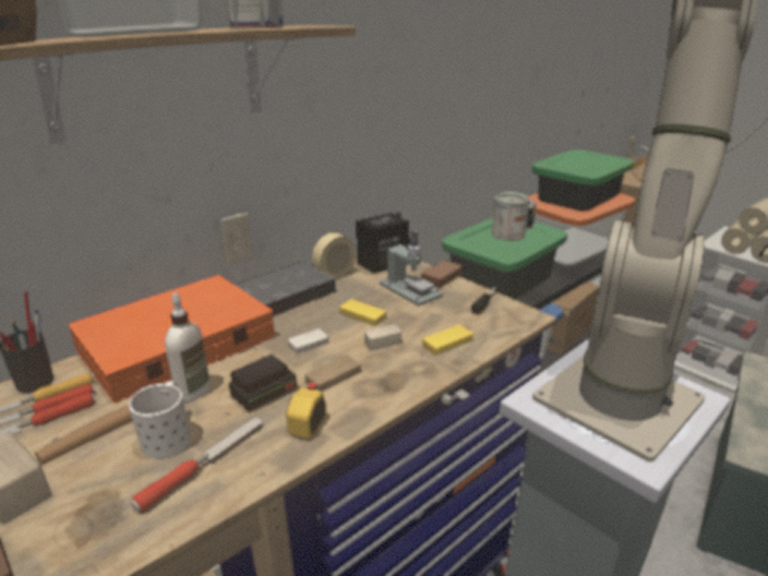

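View pics/top0.png

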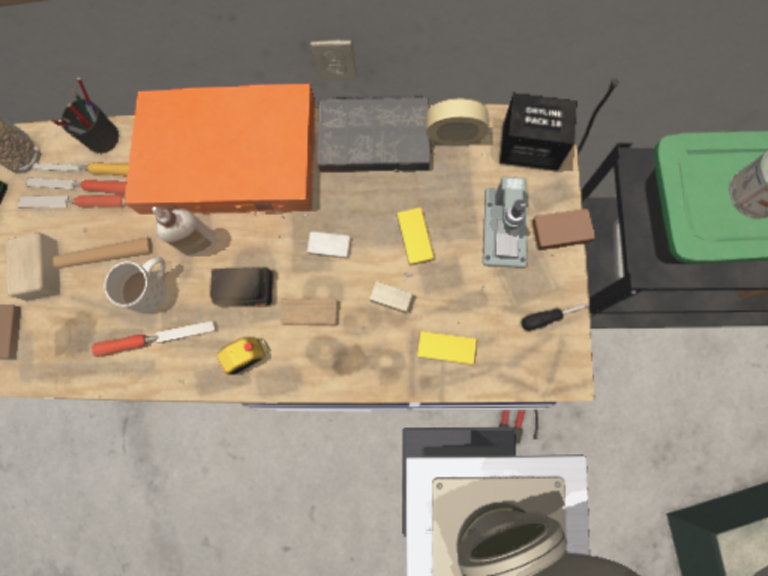

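Top view, in the 768-wide picture:
- **Offcut candidates:** brown block (308,312), yellow look-alikes (415,236) and (447,348), pale offcuts (328,244) and (391,297), sanding block (563,228), stick (100,252).
- **Choice:** the brown block at (308,312) fits the maple offcut description.
- **Gauge:** at (510,225), with its throat facing down the picture, towards the robot.

Next I measure the offcut and the gauge and check the choice in a crop.

```bash
python3 - <<'E'
from h import *
d=np.load('top0.npz'); P=d['P']; C=d['c']
print('bench z',np.nanmedian(P[215:260,215:260,2]))
def rect(u0,u1,v0,v1,z0,z1):
    Q=P[v0:v1,u0:u1].reshape(-1,3); Q=Q[(Q[:,2]>z0)&(Q[:,2]<z1)]
    r=cv2.minAreaRect(Q[:,:2].astype(np.float32)); return np.round(r[0],4),np.round(r[1],4),round(r[2],1),len(Q),np.round(np.median(Q[:,2]),4)
print('off1',rect(180,232,190,225,.012,.03))
print('base',rect(318,356,115,182,.006,.018))
print('table',rect(318,356,115,182,.028,.042))
print('arm',rect(318,362,110,182,.085,.1))
print('barrel',rect(318,362,110,182,.112,.13)); print('knob',rect(318,362,110,182,.15,.168))
print('sand',rect(345,400,130,175,.02,.04)); 
print('batt',rect(325,390,55,115,.045,.08))
a=cv2.resize(C[185:230,175:240],(520,360),interpolation=cv2.INTER_CUBIC)
b=cv2.resize(C[105:185,310:400],(405,360),interpolation=cv2.INTER_CUBIC)
s=np.hstack([a[:, :390],b]); save('crop1.png',s)
d=np.load('scene0.npz');P=d['P']
print('scene off1',rect(195,245,232,262,.014,.03)); print('scene knob',rect(255,300,145,205,.15,.168))
E
```

```text
bench z -0.0003133837431958026
off1 (array([0.4123, 0.3474]), array([0.133 , 0.0628]), 75.9, 614, np.float64(0.0184))
base (array([ 0.5674, -0.0347]), array([0.0925, 0.1517]), 86.4, 767, np.float64(0.0117))
table (array([ 0.5663, -0.0283]), array([0.0406, 0.1232]), 86.8, 325, np.float64(0.0337))
arm (array([ 0.5862, -0.0306]), array([0.0424, 0.0914]), 86.8, 320, np.float64(0.0958))
barrel (array([ 0.5543, -0.0271]), array([0.0269, 0.0215]), 60.5, 57, np.float64(0.1219))
knob (array([ 0.5566, -0.0283]), array([0.0187, 0.018 ]), 16.5, 57, np.float64(0.1587))
sand (array([ 0.5555, -0.1127]), array([0.0661, 0.1549]), 13.1, 829, np.float64(0.0281))
batt (array([ 0.766 , -0.0907]), array([0.1864, 0.1648]), 85.9, 426, np.float64(0.0564))
scene off1 (array([0.4311, 0.3332]), array([0.1259, 0.1299]), 52.9, 397, np.float64(0.0195))
scene knob (array([ 0.5556, -0.0232]), array([0.014 , 0.0177]), 45.4, 16, np.float64(0.1562))
```

View pics/crop1.png

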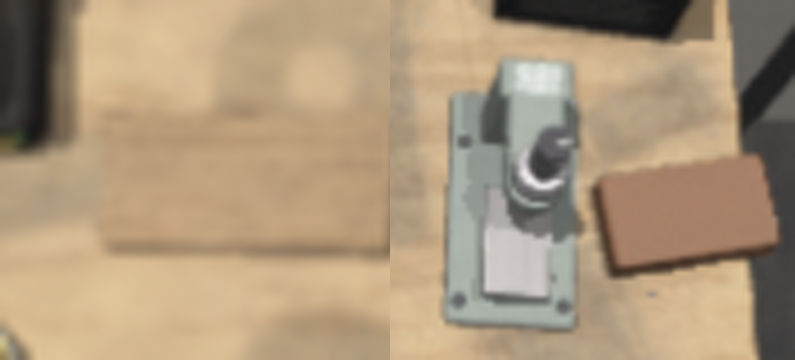

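The crop confirms a plain brown block, about 45 wide, lying in line with y. The gauge's steel table faces the robot, and the sanding block is just to its right. Next I fit both poses more tightly.

```bash
cat >> h.py <<'E'
def fit(P,u0,u1,v0,v1,z0,z1):
    S=P[v0:v1,u0:u1]; m=((S[...,2]>z0)&(S[...,2]<z1)).astype(np.uint8)
    n,l,st,_=cv2.connectedComponentsWithStats(m,connectivity=4); k=1+np.argmax(st[1:,4]); Q=S[l==k]
    lo,hi=np.percentile(Q[:,0],[0,100]); r=cv2.minAreaRect((Q[:,:2]*1000).astype(np.float32))
    return np.round(r[0],1),np.round(r[1],1),round(r[2],1),len(Q),np.round(np.median(Q[:,2]),4)
E
python3 - <<'E'
from h import *
P=np.load('top0.npz')['P']
print('off1',fit(P,186,228,195,222,.013,.024))
print('tab',fit(P,320,356,145,182,.029,.038))
print('base',fit(P,318,352,150,182,.008,.016))
print('arm',fit(P,325,356,114,150,.091,.100))
print('knob',fit(P,318,362,110,182,.154,.163))
print('box',fit(P,140,184,172,208,.02,.1))
c=camera('wrist'); print(c['tool_from_camera'].round(3)); save('w0.png',c['color'])
E
```

```text
off1 (array([408. , 333.9]), array([97.9, 44.3]), 89.2, 588, np.float64(0.0184))
tab (array([538. , -27.3]), array([40.5, 65.9]), 85.6, 299, np.float64(0.0336))
base (array([531.6, -26.8]), array([80.9, 79. ]), 87.0, 443, np.float64(0.0117))
arm (array([588. , -30.7]), array([42.4, 87.7]), 86.8, 288, np.float64(0.096))
knob (array([557. , -28.1]), array([18.5, 16.9]), 9.1, 52, np.float64(0.1589))
box (array([455.3, 457.2]), array([ 70.1, 107.1]), 0.4, 1003, np.float64(0.0554))
[[ 0.001 -0.954 -0.301  0.078]
 [ 1.     0.001 -0.     0.001]
 [ 0.    -0.301  0.954 -0.133]
 [ 0.     0.     0.     1.   ]]
```

The rows are not in the units I measure in: shifts go in shares of 0.75 m and turns go in shares of pi/2 rad. I convert before sending: -0.05 m / 0.75 = -0.0667.

Call:
{"op": "move_arm", "data": {
  "plan": [
    {"delta_pos":[0,-0.0667,0],"turn":[0,0,0],"fingers":0}
  ]
}}

```text
clock: 0.28
position: [0.1957, -0.5411, 0.2404]
ee_rot: [0.985, 0.173, -0.0, -0.001]
ft_force: [0.0, -0.2, 0.8]
grip_width: 1.001
grasp_force: 0.0
```

Scaled: 0.4 m / 0.75 = 0.5333, -0.27 m / 0.75 = -0.36, -1.2 rad / 1.5708 = -0.7639.

Call:
{"op": "move_arm", "data": {
  "plan": [
    {"delta_pos":[0.5333,-0.36,0],"turn":[0,0,-0.7639],"fingers":0},
    {"delta_pos":[0.5333,-0.36,0],"turn":[0,0,-0.7639],"fingers":0},
    {"delta_pos":[0.5333,-0.36,0],"turn":[0,0,-0.7639],"fingers":0},
    {"delta_pos":[0.5333,-0.36,0],"turn":[0,0,-0.7639],"fingers":0},
    {"delta_pos":[0.5333,-0.36,0],"turn":[0,0,-0.7639],"fingers":0},
    {"delta_pos":[0.5333,-0.36,0],"turn":[0,0,-0.7639],"fingers":0},
    {"delta_pos":[0.5333,-0.36,0],"turn":[0,0,-0.7639],"fingers":0},
    {"delta_pos":[0.5333,-0.36,0],"turn":[0,0,-0.7639],"fingers":0},
    {"delta_pos":[0.5333,-0.36,0],"turn":[0,0,-0.7639],"fingers":0},
    {"delta_pos":[0.5333,-0.36,0],"turn":[0,0,-0.7639],"fingers":0}
  ]
}}

```text
clock: 1.52
position: [0.4794, -0.1515, 0.242]
ee_rot: [0.716, 0.698, -0.0, -0.0]
ft_force: [-0.9, 0.2, 0.2]
grip_width: 1.002
grasp_force: 0.0
```

```bash
python3 - <<'E'
from h import *
o=get_obs(); R=Rn.from_quat(o['ee_rot']).as_matrix(); print(o['position'],R.round(3),o['joint_pos'].round(2),o['clock'])
print((R.T@(np.array([.408,.369,.15])-o['position'])).round(4))
E
```

```text
[ 0.47940589 -0.15153624  0.242013  ] [[ 0.024  1.    -0.001]
 [ 1.    -0.024 -0.   ]
 [-0.    -0.001 -1.   ]] [ 0.74  0.1  -0.55  1.75  0.06  1.3   0.15] 1.525
[ 0.5187 -0.084   0.092 ]
```

Scaled: 0.519 m / 0.75 = 0.692, -0.084 m / 0.75 = -0.112.

Call:
{"op": "move_arm", "data": {
  "plan": [
    {"delta_pos":[0.692,-0.112,0.12],"turn":[0,0,0],"fingers":0},
    {"delta_pos":[0.692,-0.112,0.12],"turn":[0,0,0],"fingers":0},
    {"delta_pos":[0.692,-0.112,0.12],"turn":[0,0,0],"fingers":0},
    {"delta_pos":[0.692,-0.112,0.12],"turn":[0,0,0],"fingers":0},
    {"delta_pos":[0.692,-0.112,0.12],"turn":[0,0,0],"fingers":0},
    {"delta_pos":[0.692,-0.112,0.12],"turn":[0,0,0],"fingers":0},
    {"delta_pos":[0.692,-0.112,0.12],"turn":[0,0,0],"fingers":0},
    {"delta_pos":[0.692,-0.112,0.12],"turn":[0,0,0],"fingers":0},
    {"delta_pos":[0.692,-0.112,0.12],"turn":[0,0,0],"fingers":0},
    {"delta_pos":[0.692,-0.112,0.12],"turn":[0,0,0],"fingers":0},
    {"delta_pos":[0.692,-0.112,0.12],"turn":[0,0,0],"fingers":0}
  ]
}}

```text
clock: 2.9
position: [0.4094, 0.3682, 0.152]
ee_rot: [0.716, 0.698, -0.0, 0.001]
ft_force: [0.4, -0.0, -0.8]
grip_width: 1.0
grasp_force: 0.0
```

```bash
python3 - <<'E'
from h import *
o=get_obs(); R=Rn.from_quat(o['ee_rot']).as_matrix(); print(o['position'],R.round(3),o['joint_pos'].round(2),o['clock'])
c,P=cloud('wrist'); save('w1.png',c['color'],1.5)
print(fit(P,0,512,0,384,.012,.025), np.nanmin(P[...,2]))
E
```

```text
[0.40939441 0.36820499 0.1519992 ] [[ 0.026  1.     0.   ]
 [ 1.    -0.026 -0.001]
 [-0.001  0.    -1.   ]] [-0.03  0.39 -0.94  1.73  0.34  1.19 -1.09] 2.9
(array([410.5, 334.4]), array([100.3,  45.1]), 88.6, 6066, np.float64(0.0206)) -0.9413090076260338
```

View pics/w1.png

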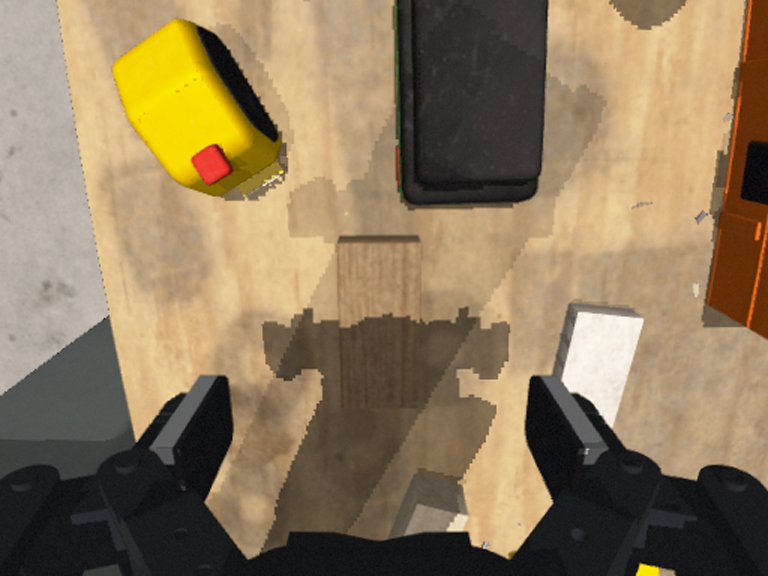

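Wrist view: the block spans columns 338–420 and rows 237–408, in line with the jaws. The battery ends at row 200 and the offcut_4 look-alike is at (600,345), so both are clear. I descend and grip.

Scaled: 0.138 m / 0.75 = 0.184, 0.137 m / 0.75 = 0.1827.

Call:
{"op": "move_arm", "data": {
  "plan": [
    {"delta_pos":[0,0.0013,0.0667],"turn":[0,0,0],"fingers":0.12},
    {"delta_pos":[0,0.0013,0.1333],"turn":[0,0,0],"fingers":0.12},
    {"delta_pos":[0,0.0013,0.1667],"turn":[0,0,0],"fingers":0.12},
    {"delta_pos":[0,0.0013,0.1827],"turn":[0,0,0],"fingers":0.12},
    {"delta_pos":[0,0.0013,0.184],"turn":[0,0,0],"fingers":0.12},
    {"delta_pos":[0,0.0013,0.184],"turn":[0,0,0],"fingers":0.12},
    {"delta_pos":[0,0.0013,0.184],"turn":[0,0,0],"fingers":0.8},
    {"delta_pos":[0,0.0013,0.184],"turn":[0,0,0],"fingers":0.8},
    {"delta_pos":[0,0.0013,0.184],"turn":[0,0,0],"fingers":0.8},
    {"delta_pos":[0,0.0013,0.184],"turn":[0,0,0],"fingers":0.8},
    {"delta_pos":[0,0.0013,0.184],"turn":[0,0,0],"fingers":0.8},
    {"delta_pos":[0,0.0013,0.184],"turn":[0,0,0],"fingers":0.8}
  ],
  "force": 50
}}

```text
clock: 4.45
position: [0.4099, 0.3703, 0.0152]
ee_rot: [0.716, 0.699, 0.001, 0.0]
ft_force: [-0.8, -1.6, 6.5]
grip_width: 0.512
grasp_force: 51.3
```

Scaled: -0.391 m / 0.75 = -0.5213, -0.12 m / 0.75 = -0.16, -0.32 rad / 1.5708 = -0.2037.

Call:
{"op": "move_arm", "data": {
  "plan": [
    {"delta_pos":[0,0,-0.0267],"turn":[0,0,0],"fingers":0.8},
    {"delta_pos":[0,0,-0.08],"turn":[0,0,0],"fingers":0.8},
    {"delta_pos":[-0.04,0.0053,-0.1333],"turn":[0,0,-0.0955],"fingers":0.8},
    {"delta_pos":[-0.1,0.012,-0.16],"turn":[0,0,-0.2037],"fingers":0.8},
    {"delta_pos":[-0.16,0.0187,-0.16],"turn":[0,0,-0.3119],"fingers":0.8},
    {"delta_pos":[-0.22,0.0267,-0.16],"turn":[0,0,-0.4202],"fingers":0.8},
    {"delta_pos":[-0.28,0.0333,-0.16],"turn":[0,0,-0.5284],"fingers":0.8},
    {"delta_pos":[-0.34,0.04,-0.16],"turn":[0,0,-0.6366],"fingers":0.8},
    {"delta_pos":[-0.4,0.048,-0.16],"turn":[0,0,-0.7448],"fingers":0.8},
    {"delta_pos":[-0.46,0.0547,-0.16],"turn":[0,0,-0.8531],"fingers":0.8},
    {"delta_pos":[-0.5067,0.06,-0.16],"turn":[0,0,-0.9422],"fingers":0.8},
    {"delta_pos":[-0.5213,0.0613,-0.16],"turn":[0,0,-0.9804],"fingers":0.8}
  ],
  "force": 50
}}

```text
clock: 5.95
position: [0.446, -0.0247, 0.1351]
ee_rot: [0.027, 1.0, -0.001, 0.0]
ft_force: [0.1, 0.8, -0.1]
grip_width: 0.511
grasp_force: 51.3
```

```bash
python3 - <<'E'
from h import *
o=get_obs(); R=Rn.from_quat(o['ee_rot']).as_matrix(); print(o['position'],R.round(3),o['joint_pos'].round(2),o['clock'])
c,P=cloud('top')
S=P[130:200,300:380];m=(S[...,2]>.12)&(S[...,2]<.16)
print(fit(P,315,362,110,182,.154,.163)); 
a=c['color'][120:210,290:390]; b,_=cloud('scene'); b=b['color'][150:230,230:330]
save('crop2.png',np.hstack([cv2.resize(a,(390,350)),cv2.resize(b,(400,350))]))
E
```

```text
[ 0.44596896 -0.02470352  0.1350913 ] [[-0.999  0.054  0.   ]
 [ 0.054  0.999 -0.001]
 [-0.    -0.001 -1.   ]] [ 1.07  0.17 -1.17  2.    0.18  1.08  1.34] 5.95
(array([557.3, -22.9]), array([ 5.4, 16.5]), 87.2, 20, np.float64(0.1585))
```

View pics/crop2.png

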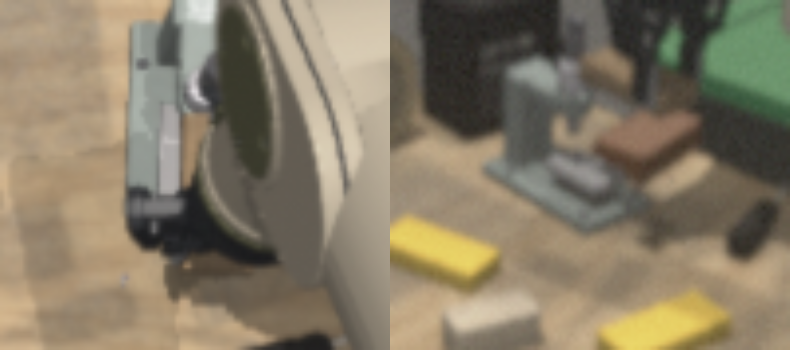

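The block is held level in front of the gauge (left crop about (190,150), right crop about (620,95)), and nothing else has moved. I lower it in front of the spindle, then slide in.

Scaled: 0.083 m / 0.75 = 0.1107, 0.003 m / 0.75 = 0.004.

Call:
{"op": "move_arm", "data": {
  "plan": [
    {"delta_pos":[0,0.004,0.0267],"turn":[0,0,0],"fingers":0.8},
    {"delta_pos":[0,0.004,0.0667],"turn":[0,0,0],"fingers":0.8},
    {"delta_pos":[0,0.004,0.1],"turn":[0,0,0],"fingers":0.8},
    {"delta_pos":[0,0.004,0.1107],"turn":[0,0,0],"fingers":0.8},
    {"delta_pos":[0,0.004,0.1107],"turn":[0,0,0],"fingers":0.8},
    {"delta_pos":[0,0.004,0.1107],"turn":[0,0,0],"fingers":0.8}
  ],
  "force": 50
}}

```text
clock: 6.8
position: [0.4468, -0.0189, 0.0524]
ee_rot: [0.027, 1.0, -0.0, 0.001]
ft_force: [0.4, -0.1, -1.3]
grip_width: 0.509
grasp_force: 51.3
```

```bash
python3 - <<'E'
from h import *
o=get_obs(); R=Rn.from_quat(o['ee_rot']).as_matrix(); print(o['position'],o['ft_force'],o['joint_pos'].round(2),o['clock'])
print((R.T@(np.array([.4871,-.024,.0492])-o['position'])).round(4))
c,P=cloud('top'); print(fit(P,305,362,130,200,.045,.066))
E
```

```text
[ 0.4468102  -0.01892891  0.05235413] [ 0.40476191 -0.09359756 -1.26905275] [ 0.93  0.34 -1.08  2.07  0.37  0.94  1.16] 6.8
[-0.0405 -0.0028  0.0032]
(array([436.3, -14. ]), array([47.9,  9. ]), 85.8, 50, np.float64(0.0557))
```

Call:
{"op": "move_arm", "data": {
  "plan": [
    {"delta_pos":[-0.0067,-0.004,0.0007],"turn":[0,0,0],"fingers":0.8},
    {"delta_pos":[-0.0213,-0.004,0.0007],"turn":[0,0,0],"fingers":0.8},
    {"delta_pos":[-0.0373,-0.004,0.0007],"turn":[0,0,0],"fingers":0.8},
    {"delta_pos":[-0.0493,-0.004,0.0007],"turn":[0,0,0],"fingers":0.8},
    {"delta_pos":[-0.0533,-0.004,0.0007],"turn":[0,0,0],"fingers":0.8},
    {"delta_pos":[-0.0533,-0.004,0.0007],"turn":[0,0,0],"fingers":0.8},
    {"delta_pos":[-0.0533,-0.004,0.0007],"turn":[0,0,0],"fingers":0.8}
  ],
  "force": 50
}}

```text
clock: 7.72
position: [0.4856, -0.0242, 0.0507]
ee_rot: [0.027, 1.0, -0.0, -0.0]
ft_force: [0.5, -0.6, -0.7]
grip_width: 0.512
grasp_force: 51.3
```

```bash
python3 - <<'E'
from h import *
o=get_obs(); R=Rn.from_quat(o['ee_rot']).as_matrix(); print(o['position'],o['ft_force'],o['torque'],o['joint_pos'].round(2),o['clock'])
print((R.T@(np.array([.4871,-.024,.0492])-o['position'])).round(4))
b,_=cloud('scene'); b=b['color'][150:225,240:340]
save('crop3.png',cv2.resize(b,(800,600),interpolation=cv2.INTER_CUBIC))
E
```

```text
[ 0.48559414 -0.02423302  0.05074668] [ 0.52311344 -0.63378547 -0.70394794] [0.02389668 0.0343916  0.08134149] [ 0.85  0.43 -1.02  1.98  0.44  0.98  1.13] 7.725
[-0.0015  0.0003  0.0015]
```

View pics/crop3.png

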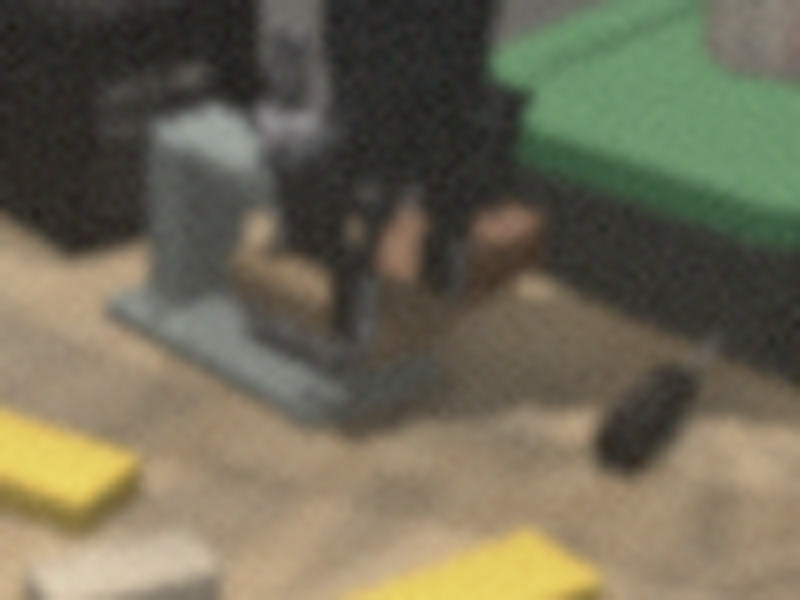

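The block's inner end (about (290,300)) is over the table and under the spindle, with no contact force. I lower it gently.

Scaled: 0.0013 m / 0.75 = 0.0017, -0.001 m / 0.75 = -0.0013.

Call:
{"op": "move_arm", "data": {
  "plan": [
    {"delta_pos":[-0.0013,0,0.0007],"turn":[0,0,0],"fingers":0.8},
    {"delta_pos":[-0.0013,0,0.0013],"turn":[0,0,0],"fingers":0.8},
    {"delta_pos":[-0.0013,0,0.0017],"turn":[0,0,0],"fingers":0.8},
    {"delta_pos":[-0.0013,0,0.0017],"turn":[0,0,0],"fingers":0.8}
  ],
  "force": 50
}}

```text
clock: 8.28
position: [0.4869, -0.0243, 0.0495]
ee_rot: [0.027, 1.0, -0.0, 0.0]
ft_force: [-0.4, 0.6, -0.4]
grip_width: 0.514
grasp_force: 51.3
```

Scaled: 0.0008 m / 0.75 = 0.0011, 0.0004 m / 0.75 = 0.0005.

Call:
{"op": "move_arm", "data": {
  "plan": [
    {"delta_pos":[0,0,0.0005],"turn":[0,0,0],"fingers":0.8},
    {"delta_pos":[0,0,0.0011],"turn":[0,0,0],"fingers":0.8},
    {"delta_pos":[0,0,0.0011],"turn":[0,0,0],"fingers":0.8}
  ],
  "force": 50
}}

```text
clock: 8.65
position: [0.4869, -0.0243, 0.0491]
ee_rot: [0.027, 1.0, -0.0, -0.0]
ft_force: [-3.5, -0.5, 7.4]
grip_width: 0.511
grasp_force: 52.3
```

Contact at 7 N. I release.

Scaled: -0.17 m / 0.75 = -0.2267, -0.14 m / 0.75 = -0.1867.

Call:
{"op": "move_arm", "data": {
  "plan": [
    {"delta_pos":[0,0,0],"turn":[0,0,0],"fingers":0.4},
    {"delta_pos":[0,0,0],"turn":[0,0,0],"fingers":0.2},
    {"delta_pos":[0,0,0],"turn":[0,0,0],"fingers":0.1},
    {"delta_pos":[0,0,0],"turn":[0,0,0],"fingers":0.1},
    {"delta_pos":[0,0,-0.0133],"turn":[0,0,0],"fingers":0.1},
    {"delta_pos":[0.0133,0,-0.04],"turn":[0,0,0],"fingers":0.1},
    {"delta_pos":[0.04,0,-0.08],"turn":[0,0,0],"fingers":0.1},
    {"delta_pos":[0.0533,0,-0.1333],"turn":[0,0,0],"fingers":0.1},
    {"delta_pos":[0.0533,0,-0.1867],"turn":[0,0,0],"fingers":0.1},
    {"delta_pos":[0.0533,0,-0.2267],"turn":[0,0,0],"fingers":0.1},
    {"delta_pos":[0.0533,0,-0.2267],"turn":[0,0,0],"fingers":0.1}
  ]
}}

```text
clock: 10.02
position: [0.4481, -0.0221, 0.2209]
ee_rot: [0.027, 1.0, -0.001, 0.002]
ft_force: [0.5, -0.5, 0.4]
grip_width: 0.899
grasp_force: 0.0
```

```bash
python3 - <<'E'
from h import *
o=get_obs(); R=Rn.from_quat(o['ee_rot']).as_matrix(); print(o['position'],R.round(3),o['ft_force'],o['torque'],o['joint_pos'].round(2),o['clock'])
c,P=cloud('wrist'); t,_=cloud('top')
print(fit(P,0,512,0,384,.045,.062)); print(fit(P,0,512,0,384,.154,.164))
b,Q=cloud('scene'); b=b['color'][150:225,240:340]
save('crop4.png',np.hstack([cv2.resize(b,(400,300),interpolation=cv2.INTER_CUBIC),cv2.resize(c['color'],(400,300))]))
E
```

```text
[ 0.44814458 -0.02206581  0.22091114] [[-0.998  0.055  0.004]
 [ 0.055  0.998 -0.003]
 [-0.004 -0.003 -1.   ]] [ 0.48973096 -0.46819574  0.44975868] [-0.01556603 -0.01789559 -0.08062703] [ 1.2   0.01 -1.23  1.89  0.01  1.25  1.48] 10.025
(array([523.8, -26.4]), array([ 45.2, 101.3]), 86.8, 4096, np.float64(0.0546))
(array([556. , -28.8]), array([16.5, 19.9]), 12.9, 537, np.float64(0.1604))
```

View pics/crop4.png

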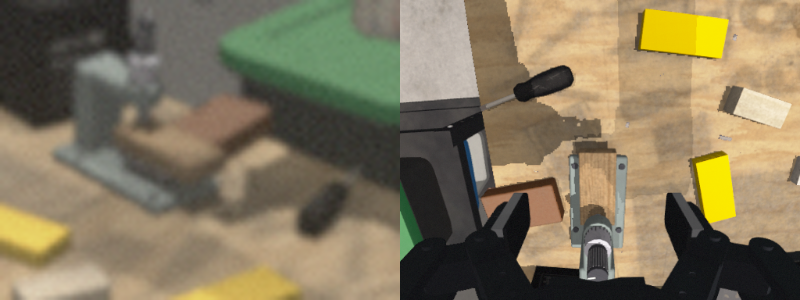

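The block lies flat on the table, its centre about 33 mm outside the axis, so the inner end is about 17 mm past it. In the right half, the wood is at (598,180) and the knob at (598,255). Next, over the knob.

Scaled: -0.109 m / 0.75 = -0.1453, 0.03 m / 0.75 = 0.04.

Call:
{"op": "move_arm", "data": {
  "plan": [
    {"delta_pos":[-0.0533,0,0],"turn":[0,0,0],"fingers":0.3},
    {"delta_pos":[-0.1133,0,0],"turn":[0,0,0],"fingers":0.4},
    {"delta_pos":[-0.1453,0,0],"turn":[0,0,0],"fingers":0.4},
    {"delta_pos":[-0.1453,0,0.0267],"turn":[0,0,0],"fingers":0.4},
    {"delta_pos":[-0.1453,0,0.04],"turn":[0,0,0],"fingers":0.4},
    {"delta_pos":[-0.1453,0,0.04],"turn":[0,0,0],"fingers":0.4},
    {"delta_pos":[-0.1453,0,0.04],"turn":[0,0,0],"fingers":0.4}
  ]
}}

```text
clock: 11.05
position: [0.5555, -0.0283, 0.1892]
ee_rot: [0.028, 1.0, -0.0, 0.0]
ft_force: [-0.8, 0.2, 0.0]
grip_width: 0.599
grasp_force: 0.0
```

```bash
python3 - <<'E'
from h import *
o=get_obs(); R=Rn.from_quat(o['ee_rot']).as_matrix(); print(o['position'],R.round(3),o['joint_pos'].round(2),o['torque'],o['clock'])
print((R.T@(np.array([.5565,-.0285,.142])-o['position'])).round(4))
c,P=cloud('wrist'); D=P.copy(); m=np.hypot(P[...,0]-.5565,P[...,1]+.0285)<.016
D[~m]=np.nan; print(fit(D,0,512,0,384,.154,.165)); save('w5.png',c['color'])
E
```

```text
[ 0.55553503 -0.02833548  0.18922546] [[-0.998  0.055  0.001]
 [ 0.055  0.998 -0.001]
 [-0.001 -0.001 -1.   ]] [ 0.89  0.45 -1.15  1.67  0.43  1.3   1.17] [ 0.00069178 -0.02498238 -0.03155405] 11.05
[-0.0009 -0.0001  0.0472]
(array([557.8, -28.3]), array([19.9, 20. ]), 48.8, 1181, np.float64(0.1605))
```

The knob is seen whole, 20 x 20 mm, 0.5–2 mm ahead of the TCP. I descend and grip it.

Scaled: 0.047 m / 0.75 = 0.0627, 0.04 m / 0.75 = 0.0533.

Call:
{"op": "move_arm", "data": {
  "plan": [
    {"delta_pos":[-0.0023,0,0.0267],"turn":[0,0,0],"fingers":0.4},
    {"delta_pos":[-0.0023,0,0.0533],"turn":[0,0,0],"fingers":0.4},
    {"delta_pos":[-0.0023,0,0.0627],"turn":[0,0,0],"fingers":0.4},
    {"delta_pos":[-0.0023,0,0.0627],"turn":[0,0,0],"fingers":0.4},
    {"delta_pos":[-0.0023,0,0.0627],"turn":[0,0,0],"fingers":0.4},
    {"delta_pos":[-0.0023,0,0.0627],"turn":[0,0,0],"fingers":0.7},
    {"delta_pos":[-0.0023,0,0.0627],"turn":[0,0,0],"fingers":0.95},
    {"delta_pos":[-0.0023,0,0.0627],"turn":[0,0,0],"fingers":0.95},
    {"delta_pos":[-0.0023,0,0.0627],"turn":[0,0,0],"fingers":0.95},
    {"delta_pos":[-0.0023,0,0.0627],"turn":[0,0,0],"fingers":0.95}
  ],
  "force": 50
}}

```text
clock: 12.35
position: [0.5578, -0.0281, 0.1422]
ee_rot: [0.027, 1.0, -0.0, 0.0]
ft_force: [-1.2, 0.0, 5.5]
grip_width: 0.216
grasp_force: 48.8
```

```bash
python3 - <<'E'
from h import *
o=get_obs(); print(o['position'],o['ee_rot'],o['ft_force'],o['torque'],o['joint_pos'].round(2),o['clock'])
E
```

```text
[ 0.55777561 -0.02806982  0.14220907] [ 2.73848132e-02  9.99624890e-01 -6.48164429e-05  3.83719503e-04] [-1.23483188  0.03059859  5.48616948] [ 0.05474751  0.26123168 -0.00379064] [ 0.86  0.5  -1.11  1.72  0.48  1.22  1.14] 12.35
```

```bash
cat >> h.py <<'E'
def yaw(o): 
    R=Rn.from_quat(o['ee_rot']).as_matrix(); return np.arctan2(R[1,1],R[0,1])
def tq(n=6):
    T=[];F=[]
    for _ in range(n):
        camera('wrist'); o=get_obs(); T.append(o['torque']); F.append(o['ft_force'])
    print('T',np.mean(T,0).round(3),'sd',np.std(T,0).round(3),'F',np.mean(F,0).round(1),'yaw',round(yaw(o),3),'p',o['position'].round(4),'j',o['joint_pos'].round(2),'t',o['clock'],'grip',o['grip_width'],o['grasp_force'])
E
python3 -c "
from h import *
tq()"
```

```text
T [ 0.036  0.286 -0.029] sd [0.023 0.018 0.029] F [-1.2  0.3  5.9] yaw 1.516 p [ 0.5577 -0.028   0.1422] j [ 0.85  0.5  -1.11  1.72  0.48  1.22  1.14] t 12.65 grip 0.21371969296855609 48.8110488653183
```

Scaled: 0.5 rad / 1.5708 = 0.3183.

Call:
{"op": "move_arm", "data": {
  "plan": [
    {"delta_pos":[0,0,0],"turn":[0,0,0.0637],"fingers":0.95},
    {"delta_pos":[0,0,0],"turn":[0,0,0.1273],"fingers":0.95},
    {"delta_pos":[0,0,0],"turn":[0,0,0.191],"fingers":0.95},
    {"delta_pos":[0,0,0],"turn":[0,0,0.2546],"fingers":0.95},
    {"delta_pos":[0,0,0],"turn":[0,0,0.3183],"fingers":0.95}
  ]
}}

```text
clock: 13.28
position: [0.5577, -0.0282, 0.1422]
ee_rot: [0.275, 0.961, -0.0, 0.0]
ft_force: [-1.1, 0.2, 6.0]
grip_width: 0.22
grasp_force: 48.9
```

```bash
python3 -c "
from h import *
tq()"
```

```text
T [-0.047  0.347 -0.082] sd [0.04  0.074 0.043] F [-1.6 -0.4  5.4] yaw 1.016 p [ 0.5577 -0.0283  0.1422] j [ 0.79  0.45 -1.01  1.72  0.41  1.2   0.68] t 13.575 grip 0.21294853831905008 48.96096110343933
```

Scaled: 0.45 rad / 1.5708 = 0.2865.

Call:
{"op": "move_arm", "data": {
  "plan": [
    {"delta_pos":[0,0,0],"turn":[0,0,0.0637],"fingers":0.95},
    {"delta_pos":[0,0,0],"turn":[0,0,0.1273],"fingers":0.95},
    {"delta_pos":[0,0,0],"turn":[0,0,0.191],"fingers":0.95},
    {"delta_pos":[0,0,0],"turn":[0,0,0.2546],"fingers":0.95},
    {"delta_pos":[0,0,0],"turn":[0,0,0.2865],"fingers":0.95}
  ]
}}

```text
clock: 14.2
position: [0.5576, -0.0284, 0.1422]
ee_rot: [0.483, 0.876, -0.0, 0.0]
ft_force: [-1.3, -1.8, 6.1]
grip_width: 0.216
grasp_force: 49.0
```

```bash
python3 -c "
from h import *
tq(24)"
```

```text
T [-0.158  0.546 -0.09 ] sd [0.03  0.028 0.027] F [-2.2 -0.8  6.6] yaw 0.566 p [ 0.5576 -0.0284  0.1422] j [ 0.73  0.42 -0.93  1.73  0.36  1.18  0.27] t 15.4 grip 0.21699354003259044 49.03398156166077
```

Scaled: 0.25 rad / 1.5708 = 0.1592.

Call:
{"op": "move_arm", "data": {
  "plan": [
    {"delta_pos":[0,0,0],"turn":[0,0,0.0637],"fingers":0.95},
    {"delta_pos":[0,0,0],"turn":[0,0,0.1273],"fingers":0.95},
    {"delta_pos":[0,0,0],"turn":[0,0,0.1592],"fingers":0.95}
  ]
}}

```text
clock: 15.78
position: [0.5575, -0.0284, 0.1422]
ee_rot: [0.588, 0.809, -0.0, 0.0]
ft_force: [-3.7, 0.0, 6.3]
grip_width: 0.216
grasp_force: 49.1
```

```bash
python3 -c "
from h import *
tq(12)"
```

```text
T [-0.19   0.669 -0.081] sd [0.023 0.029 0.024] F [-2.6 -0.8  6.8] yaw 0.316 p [ 0.5575 -0.0284  0.1422] j [ 0.7   0.4  -0.88  1.73  0.33  1.17  0.04] t 16.375 grip 0.21659054689919674 49.07363533973694
```

Scaled: 0.25 rad / 1.5708 = 0.1592.

Call:
{"op": "move_arm", "data": {
  "plan": [
    {"delta_pos":[0,0,0],"turn":[0,0,0.0637],"fingers":0.95},
    {"delta_pos":[0,0,0],"turn":[0,0,0.1273],"fingers":0.95},
    {"delta_pos":[0,0,0],"turn":[0,0,0.1592],"fingers":0.95}
  ]
}}

```text
clock: 16.75
position: [0.5574, -0.0284, 0.1422]
ee_rot: [0.684, 0.729, -0.0, 0.0]
ft_force: [-3.7, -0.9, 7.2]
grip_width: 0.214
grasp_force: 49.1
```

```bash
python3 -c "
from h import *
tq(12)"
```

```text
T [-0.189  0.772 -0.09 ] sd [0.036 0.038 0.039] F [-3.4 -0.8  7.2] yaw 0.066 p [ 0.5574 -0.0284  0.1422] j [ 0.66  0.38 -0.84  1.73  0.31  1.17 -0.19] t 17.35 grip 0.2171663339660155 49.11429584026337
```

Scaled: 0.25 rad / 1.5708 = 0.1592.

Call:
{"op": "move_arm", "data": {
  "plan": [
    {"delta_pos":[0,0,0],"turn":[0,0,0.0637],"fingers":0.95},
    {"delta_pos":[0,0,0],"turn":[0,0,0.1273],"fingers":0.95},
    {"delta_pos":[0,0,0],"turn":[0,0,0.1592],"fingers":0.95}
  ]
}}

```text
clock: 17.73
position: [0.5573, -0.0284, 0.1422]
ee_rot: [0.77, 0.638, -0.0, 0.0]
ft_force: [-4.2, -0.6, 6.9]
grip_width: 0.213
grasp_force: 49.1
```

```bash
python3 -c "
from h import *
tq(12)"
```

```text
T [-0.165  0.894 -0.001] sd [0.021 0.036 0.029] F [-3.8 -0.8  7.4] yaw -0.184 p [ 0.5573 -0.0284  0.1422] j [ 0.63  0.37 -0.79  1.73  0.29  1.16 -0.43] t 18.325 grip 0.21264862871968948 49.15165901184082
```

Scaled: 0.2 rad / 1.5708 = 0.1273.

Call:
{"op": "move_arm", "data": {
  "plan": [
    {"delta_pos":[0,0,0],"turn":[0,0,0.0637],"fingers":0.95},
    {"delta_pos":[0,0,0],"turn":[0,0,0.1273],"fingers":0.95}
  ]
}}

```text
clock: 18.58
position: [0.5572, -0.0284, 0.1422]
ee_rot: [0.83, 0.558, -0.0, 0.0]
ft_force: [-5.0, -0.3, 7.7]
grip_width: 0.212
grasp_force: 49.2
```

```bash
python3 -c "
from h import *
tq(12)"
```

```text
T [-0.14   0.996 -0.022] sd [0.033 0.03  0.028] F [-4.3 -0.6  7.6] yaw -0.384 p [ 0.5572 -0.0284  0.1422] j [ 0.61  0.36 -0.76  1.73  0.27  1.16 -0.62] t 19.175 grip 0.21895394798281703 49.17244791984558
```

The moment jumped by +0.08 at about 1.6 rad, which fits 0.085 → 0.155 if the sensor has an offset. I open the fingers to read the unloaded offset here. Knob and barrel stay where they are left.

Call:
{"op": "move_arm", "data": {
  "plan": [
    {"delta_pos":[0,0,0],"turn":[0,0,0],"fingers":0.6},
    {"delta_pos":[0,0,0],"turn":[0,0,0],"fingers":0.6},
    {"delta_pos":[0,0,0],"turn":[0,0,0],"fingers":0.6},
    {"delta_pos":[0,0,0],"turn":[0,0,0],"fingers":0.6}
  ]
}}

```text
clock: 19.68
position: [0.5575, -0.0282, 0.1416]
ee_rot: [0.829, 0.559, -0.0, 0.0]
ft_force: [-0.3, -0.2, 0.2]
grip_width: 0.399
grasp_force: 0.0
```

```bash
python3 -c "
from h import *
tq(20)
c,P=cloud('wrist'); save('w6.png',c['color'][120:384,106:406],2); s,_=cloud('scene'); save('s6.png',s['color'][150:210,245:325],10)
"
```

```text
T [ 0.002  0.    -0.01 ] sd [0.029 0.027 0.033] F [-0.1  0.1  0. ] yaw -0.384 p [ 0.5575 -0.0282  0.1417] j [ 0.61  0.36 -0.76  1.73  0.27  1.15 -0.62] t 20.675 grip 0.40079439811350187 0.0
```

Call:
{"op": "move_arm", "data": {
  "plan": [
    {"delta_pos":[0,0,0],"turn":[0,0,0],"fingers":0.95},
    {"delta_pos":[0,0,0],"turn":[0,0,0],"fingers":0.95},
    {"delta_pos":[0,0,0],"turn":[0,0,0],"fingers":0.95},
    {"delta_pos":[0,0,0],"turn":[0,0,0],"fingers":0.95},
    {"delta_pos":[0,0,0],"turn":[0,0,0],"fingers":0.95}
  ],
  "force": 60
}}

```text
clock: 21.4
position: [0.5574, -0.0281, 0.1419]
ee_rot: [0.829, 0.559, -0.0, -0.0]
ft_force: [-4.0, -0.0, 5.0]
grip_width: 0.216
grasp_force: 58.7
```

```bash
cat >> h.py <<'E'
def q():
    o=get_obs(); print('Tz',round(o['torque'][2],3),'tau7',round(o['tau'][6],4),'v7',round(o['joint_velocities'][6],3),'j7',round(o['joint_pos'][6],4),'yaw',round(yaw(o),4),o['clock'])
E
python3 -c "
from h import *
q(); tq(8); q()"
```

```text
Tz 0.067 tau7 0.0077 v7 -0.001 j7 -0.6165 yaw -0.3839 21.4
T [ 0.104  0.813 -0.004] sd [0.034 0.024 0.018] F [-3.5  0.3  5.3] yaw -0.384 p [ 0.5574 -0.0281  0.1419] j [ 0.61  0.36 -0.76  1.73  0.27  1.16 -0.62] t 21.8 grip 0.21256809312625582 58.65600049495697
Tz -0.014 tau7 0.0077 v7 0.0 j7 -0.6166 yaw -0.3839 21.8
```

Scaled: 0.1 rad / 1.5708 = 0.0637.

Call:
{"op": "move_arm", "data": {
  "plan": [
    {"delta_pos":[0,0,0],"turn":[0,0,0.0637],"fingers":0.95}
  ]
}}

```text
clock: 21.92
position: [0.5574, -0.0281, 0.1419]
ee_rot: [0.856, 0.516, -0.0, -0.0]
ft_force: [-3.6, 0.9, 5.4]
grip_width: 0.217
grasp_force: 58.7
```

```bash
python3 -c "
from h import *
q()
for _ in range(8): camera('wrist'); q()"
```

```text
Tz 0.168 tau7 2.2433 v7 -0.788 j7 -0.7125 yaw -0.4855 21.925
Tz 0.03 tau7 1.1134 v7 0.118 j7 -0.7185 yaw -0.4919 21.975
Tz -0.041 tau7 -1.1627 v7 0.065 j7 -0.7135 yaw -0.4867 22.025
Tz -0.036 tau7 -0.4293 v7 0.02 j7 -0.7116 yaw -0.4846 22.075
Tz -0.032 tau7 -0.1034 v7 0.004 j7 -0.7111 yaw -0.4842 22.125
Tz 0.003 tau7 -0.0116 v7 0.003 j7 -0.711 yaw -0.484 22.175
Tz -0.074 tau7 0.0105 v7 0.001 j7 -0.7109 yaw -0.4839 22.225
Tz -0.035 tau7 0.0154 v7 -0.001 j7 -0.7109 yaw -0.4839 22.275
Tz 0.002 tau7 0.0161 v7 -0.001 j7 -0.7109 yaw -0.4839 22.325
```

Scaled: 0.1 rad / 1.5708 = 0.0637.

Call:
{"op": "move_arm", "data": {
  "plan": [
    {"delta_pos":[0,0,0],"turn":[0,0,0.0637],"fingers":0.95}
  ]
}}

```text
clock: 22.45
position: [0.5574, -0.028, 0.1419]
ee_rot: [0.881, 0.473, -0.0, -0.0]
ft_force: [-3.6, 0.3, 5.7]
grip_width: 0.211
grasp_force: 58.7
```

```bash
python3 -c "
from h import *
q()"
```

```text
Tz 0.124 tau7 2.2471 v7 -0.79 j7 -0.807 yaw -0.5854 22.45
```

Scaled: 0.1 rad / 1.5708 = 0.0637.

Call:
{"op": "move_arm", "data": {
  "plan": [
    {"delta_pos":[0,0,0],"turn":[0,0,0.0637],"fingers":0.95}
  ]
}}

```text
clock: 22.58
position: [0.5574, -0.0281, 0.1419]
ee_rot: [0.904, 0.428, -0.0, 0.0]
ft_force: [-3.2, 0.4, 5.4]
grip_width: 0.214
grasp_force: 58.7
```

```bash
python3 -c "
from h import *
q(); tq(6)
b,_=cloud('scene'); save('s7.png',cv2.resize(b['color'][150:210,245:325],(800,600),interpolation=cv2.INTER_CUBIC))"
```

```text
Tz 0.169 tau7 1.4629 v7 -0.752 j7 -0.903 yaw -0.6869 22.575
T [0.074 0.82  0.004] sd [0.03  0.024 0.015] F [-3.7  0.1  4.7] yaw -0.684 p [ 0.5574 -0.0281  0.1419] j [ 0.57  0.35 -0.71  1.73  0.25  1.15 -0.9 ] t 22.875 grip 0.2136882545599015 58.671796917915344
```

In-motion moments average 0.154 N m over three readings, so the ratchet is slipping; the slip so far is 0.3 to 0.75 rad. A last 0.15 rad for certainty, then I let go and retreat upward.

Scaled: 0.15 rad / 1.5708 = 0.0955.

Call:
{"op": "move_arm", "data": {
  "plan": [
    {"delta_pos":[0,0,0],"turn":[0,0,0.0637],"fingers":0.95},
    {"delta_pos":[0,0,0],"turn":[0,0,0.0955],"fingers":0.95}
  ]
}}

```text
clock: 23.18
position: [0.5574, -0.0281, 0.1419]
ee_rot: [0.933, 0.359, -0.0, 0.0]
ft_force: [-3.5, -0.0, 4.7]
grip_width: 0.211
grasp_force: 58.7
```

```bash
python3 -c "
from h import *
q()"
```

```text
Tz 0.139 tau7 0.2563 v7 -0.357 j7 -1.0445 yaw -0.836 23.175
```

Scaled: -0.1 m / 0.75 = -0.1333, -0.08 m / 0.75 = -0.1067.

Call:
{"op": "move_arm", "data": {
  "plan": [
    {"delta_pos":[0,0,0],"turn":[0,0,0],"fingers":0.95},
    {"delta_pos":[0,0,0],"turn":[0,0,0],"fingers":0.4},
    {"delta_pos":[0,0,0],"turn":[0,0,0],"fingers":0.4},
    {"delta_pos":[0,0,0],"turn":[0,0,0],"fingers":0.4},
    {"delta_pos":[0,0,0],"turn":[0,0,0],"fingers":0.4},
    {"delta_pos":[0,0,-0.0267],"turn":[0,0,0],"fingers":0.4},
    {"delta_pos":[0,0,-0.0667],"turn":[0,0,0],"fingers":0.4},
    {"delta_pos":[0,0,-0.1067],"turn":[0,0,0],"fingers":0.4},
    {"delta_pos":[0,0,-0.1333],"turn":[0,0,0],"fingers":0.4},
    {"delta_pos":[0,0,-0.1333],"turn":[0,0,0],"fingers":0.4},
    {"delta_pos":[0,0,-0.1333],"turn":[0,0,0],"fingers":0.4}
  ]
}}

```text
clock: 24.55
position: [0.5573, -0.0282, 0.2415]
ee_rot: [0.933, 0.36, -0.0, 0.0]
ft_force: [-1.1, -0.3, 0.4]
grip_width: 0.602
grasp_force: 0.0
```

```bash
python3 -c "
from h import *
q()
b,_=cloud('scene'); c,P=cloud('wrist'); print(fit(P,0,512,0,384,.045,.062))
save('s8.png',np.hstack([cv2.resize(b['color'][145:215,245:325],(400,350),interpolation=cv2.INTER_CUBIC),cv2.resize(c['color'],(400,350))]))"
```

```text
Tz 0.019 tau7 0.0107 v7 0.0 j7 -0.9926 yaw -0.834 24.55
(array([524.5, -26.8]), array([ 45.6, 100.3]), 86.7, 2923, np.float64(0.0545))
```

View pics/s8.png

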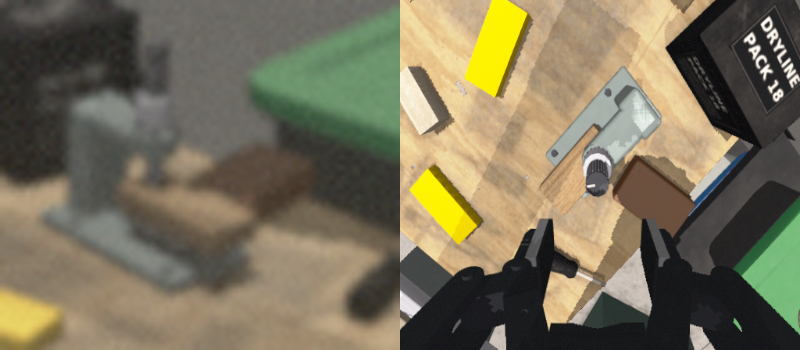

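The wood lies flat under the spindle (left half about (190,205)) and has not shifted. The gripper is clear above the knob (right half (597,175)), and the sanding block at (652,190) and the other things are in place. I hand in.

```bash
python3 -c "
from h import *
print(hand_in())"
```

```text
the job is handed in; nothing more can be done
None
```

The brown maple offcut lies flat on the gauge table, clamped under the spindle; I stopped the ratchet at an estimated 0.45–0.9 rad of slip (limit 1.57), let go, disturbed nothing else that I could see, and handed in at about 25 s.

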